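Fit the retaining clip to the stove stand's pivot rod

TASK

Finish refitting the near pivot rod of the upturned stove stand: push the rod in by its round head until the head seats against the side rail, then take the loose spring clip off the bench and press it straight down into the groove at the rod's other end until it snaps home, and let go. Feel for the stop and for the groove and never force anything: a light thumb push, 15 N or so, is all that rod and clip need. Leave the percolator, measuring cup, caddy and whisk where they are.

Things in the scene. Friction and masses are not known exactly. Their poses are not given: they have to be found in the camera images.
- stand: folding aluminium stove stand lying face down on rubber buffers, legs folded, held fast. Origin: underside of its 260 x 216 mm plate, at the middle, 4 to 14 mm over the bench; z up. Side rails: outer faces at y = -112 and +112 mm, tops at z = 62. Two 16 mm pivot rods run along its y at z = 50: the far one (x = +80 mm) is finished and wears its clip, as a pattern; the near one (x = -80) is the job
- rod (a joint): how far the near rod still stands out to the stand's +y, in m: 0 = home, head against the rail; at the start 0.020 to 0.032. It rubs with about 5 N and comes up hard at 0. Contact forces on stand and rod that add up to over 40 N would bend something
- rod_head (a point): centre of the outer face of the near rod's round head (28 mm across, 8 mm thick), at the rod's +y end, at x = -80, z = 50 mm in the stand's frame; with the rod home at y = +120
- bush_face (a point): where the near rod comes out of its 24 mm round bush: the stand's (-80, -128, 50) mm. Rods are hand-cut: with the rod home its groove (12 mm wide, 11 mm across) is centred 8 to 22 mm beyond this face (stand's y -136 to -150), then come 14 mm of full 16 mm rod. Look or feel where it is. While the rod stands out the groove is partly or wholly in the bush
- clip: loose spring clip standing on the bench, mouth down: a black thumb tab 20 mm wide (x), 10 mm thick (y), from 21 to 54 mm above its feet, over two steel jaws 10 mm thick (y) with lips flaring to 24 mm (x) at the feet. Origin: at the underside, between the feet; z up; y runs along the bore and must lie along the rod, either way round. Mass 30 to 45 g
- clip_bore (a point): centre of the clip's bore, 12 mm above its feet. Over the groove (1 mm play each side along the rod) the jaws touch with it about 8.5 mm above the rod's axis, spread under about 10 N, click, and seat with it on the axis. On the full 16 mm rod they touch about 12 mm above and cannot pass
- percolator: stainless steel percolator, 120 mm across, 200 mm tall, black handle at its +x; origin under its middle. Leave alone
- cup: glass measuring cup, 82 mm across, 95 mm tall, handle at its +x; origin under its middle. Leave alone
- caddy: white plastic utensil caddy, 110 x 110 x 130 mm, utensils to 280 mm; origin under its middle. Leave alone
- whisk: black nylon whisk lying along its own x, 270 mm long, 56 mm across at its +x end; origin under its middle. Leave alone

How it is judged (in metres and radians):
On the way, in this order (a step that is already met when the one before it is completed fails the run):
1. the rod is pushed in until its head seats on the side rail (value of joint rod below 0.0015 m), for 0.2 s.
2. the clip sits in the groove of the rod (x of clip_bore in the frame of stand between -0.0825 and -0.0775 m and y of clip_bore in the frame of stand between -0.1535 and -0.132 m and z of clip_bore in the frame of stand between 0.048 and 0.052 m and angle between the y axis of clip and the y axis of stand, either way round below 0.2 rad), for 0.2 s.
At the end, for the whole second after the job is handed in: The rod is home (head within 1.5 mm of the rail); the clip, let go and at rest, is snapped into its groove: bore centre within 2.5 mm sideways and 2 mm in height of the rod's axis, 4 to 25.5 mm beyond the bush face, bore in line with the rod within 0.2 rad (all of step 2 and value of joint rod below 0.0015 m and linear speed of clip below 0.02 m/s); the robot touches nothing.
It fails at once if the stand, its rod or the clip on it is loaded by contact with over 40 N (contact force between stand and anything else above 40 N).
It fails at once if a bystander (percolator, measuring cup, caddy, whisk) is shifted by more than 15 mm (distance of any of percolator, cup, caddy, whisk from where it was at the start of the episode above 0.015 m).
It also fails if it takes over 64 s, if anything falls off the work surface, if the arm or the gripper's body presses on something with over 40 N, if the wrist force passes 120 N, or if a joint passes its speed limit or range.

ROBOT

A 6-joint arm with a two-finger parallel gripper is mounted at the origin on the work surface. World frame = base frame: x ahead of the robot, y to its left, z up, the work surface at z = 0. Lengths are in m, angles in degrees, forces in N, time in s.
With the tool pointing down it reaches from about 0.4 to 0.825 m from the base axis. Payload 7 kg.
Tool frame: the origin (TCP) lies at the very end of the fingers, on their centre line; the grasp point (between the pads) lies 19 mm behind it; z points along the fingers, y is the direction in which the jaws open and shut (so a half turn about z gives the same grasp; the last joint's range is limited). The gripper opens to 88 mm and grips with 3 to 60 N. Pads are 19 mm wide; open, the fingers measure 130 mm over their backs; the gripper's body (78 mm by 193 mm) begins 47 mm behind the grasp point.
Start: joints at [86.522, 20.546, 0.682, 0, -70.136, -16.507], TCP at [0.231, 0.634, 0.227] pointing down, gripper open.
Joint ranges: [-176.03, 176.03], [-82.01, 121.73], [-58.28, 71.71], [-173.87, 95.51], [-174.79, -0.11], [-173.66, 173.66]. Speed limits (degrees/s): [136.94, 136.94, 172.46, 180, 180, 180].

INTERFACE

Orientations are given as [roll, pitch, yaw] about the fixed x, y, z axes, in that order (R = Rz(yaw) Ry(pitch) Rx(roll)).
In Python, from plant import telemetry, snapshot, calibration, workorder gives the robot as it stands. The module is installed in compiled form; this text tells all that it offers.
- The arm moves only by the tool step_arm, never from a script. Its argument "plan" is text: rows parted by semicolons, each of 7 numbers parted by spaces: the finger opening in cm, from 0 to 8.76, then the shift along the tool's x, y, z in cm, then the turn, a rotation vector about the tool's x, y, z in degrees. A call has 1 to 12 rows; each row shifts and turns the commanded pose from where the row before left it, along the tool's axes as they then stand; what a row does not reach is not made up. A row lasts 1/12 s, in which the tool goes at most 41.7 mm and 7.16 degrees, less where a joint would pass 70% of its speed; a pose out of reach is approached as far as the arm can. A call with a gripper value outside its range is refused whole. The fingers move at their own pace and stop on an object; the grip force is fixed at half the most. Time passes only in rows, so rows that do not move let the fingers close. It gives the time, the measured TCP pose, the force and the opening at its end, in the units of the state.
- telemetry.get_obs(): the state, without advancing time (a new reading comes with each control period).
- snapshot(name): name is "scene" or "top" or "wrist"; returns the picture (384x512x3 uint8, blue, green, red); there is no depth.
- calibration(name): a dict with "K" (3x3 intrinsics, pixels), "camera_from_world" (4x4, takes a point from world to camera coordinates). Camera axes: x right, y up, looking along -z (the intrinsics and any distortion apply to the point x, -y, -z); pixel columns grow to the right and rows downward; lengths in m; the calibration is good to about 2 mm. A picture is of the moment at which its call begins: read the wrist's pose just before it. calibration takes no time and is no camera call; for the wrist camera it gives the pose at the moment of the call.
- workorder.close_job(): hands the job in, once; it reports no verdict.
The state is a dict: "clock": time; "joint_pos": joint angles; "qvel": joint speeds; "tau": joint torques, N m; "tool_pos": TCP position; "orientation": TCP orientation; "force": force on the tool from outside, world axes, zero at the start; "moment": the same for the moment, N m; "opening": finger opening in m.
Only numpy, scipy, OpenCV 4.12 (cv2) and the standard library are available. Lean on these libraries where they do the work, as an engineer would, in place of code of your own. Each camera call takes 0.05 s, during which the arm holds its last target.

## Working session

There is one attempt and no reset: what is moved stays moved. The work goes in short steps, Python scripts to look and compute and a tool call to move; the robot and the scene stay as the last step left them, time stands still between calls to the robot, and variables do not carry over. Pictures are saved under pics/ and viewed, and the job is handed in when it is done.

Besides the shell and the picture viewer there is one more tool, called after "Request:" as name(argument=value, ...) on one line, values as JSON. step_arm: Moves the arm, as the interface text tells. Its arguments: {"type":"object","properties":{"plan":{"type":"string"}},"required":["plan"]}

```bash
mkdir -p pics; python3 - <<'E'
from plant import telemetry, snapshot, calibration
import cv2, numpy as np
o=telemetry.get_obs();print(o)
for n in("scene","top","wrist"):
    c=calibration(n);print(n,{k:(np.round(v,4).tolist() if not isinstance(v,str) else v) for k,v in c.items()})
    cv2.imwrite(f"pics/{n}0.png",snapshot(n))
E
```

```text
{'clock': 0.0, 'joint_pos': array([ 8.65223867e+01,  2.05904179e+01,  6.33705971e-01, -2.00312165e-02,
       -7.01342608e+01, -1.65074122e+01]), 'qvel': array([ 0.05025785, -0.05338295,  0.04900842,  0.03227002, -0.02841934,
       -0.00990557]), 'tau': array([ 1.34705337e-03, -5.82720566e+01,  2.93057781e+01,  6.99706122e+00,
        7.29577179e-03, -1.50381425e-04]), 'tool_pos': array([0.23055133, 0.63389416, 0.22563392]), 'orientation': array([ 1.79907426e+02, -7.79691922e-03, -1.99918411e+01]), 'force': array([-1.31792876,  0.31992741, -0.50198712]), 'moment': array([ 0.00457614, -0.00270241,  0.01699604]), 'opening': 0.08770049324142105}
scene {'K': [[481.4112, 0.0, 266.6748], [0.0, 481.4112, 185.7565], [0.0, 0.0, 1.0]], 'camera_from_world': [[0.901, 0.4333, -0.021, -0.5318], [-0.2226, 0.5034, 0.8349, 0.0564], [0.3723, -0.7475, 0.55, -1.747], [0.0, 0.0, 0.0, 1.0]]}
top {'K': [[425.3792, 0.0, 257.8002], [0.0, 425.3792, 194.8089], [0.0, 0.0, 1.0]], 'camera_from_world': [[-0.0104, -0.9999, -0.0017, -0.0031], [0.9887, -0.0106, 0.1498, -0.5826], [-0.1498, -0.0001, 0.9887, -1.4324], [0.0, 0.0, 0.0, 1.0]]}
wrist {'K': [[323.3753, 0.0, 259.0312], [0.0, 323.3753, 188.7271], [0.0, 0.0, 1.0]], 'camera_from_world': [[-0.3418, -0.9398, 0.0007, 0.6752], [0.901, -0.3279, -0.284, 0.0349], [0.2671, -0.0964, 0.9588, -0.3899], [0.0, 0.0, 0.0, 1.0]]}
```

View pics/scene0.png

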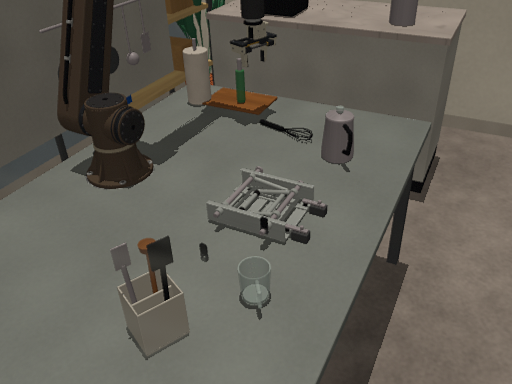

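View pics/top0.png

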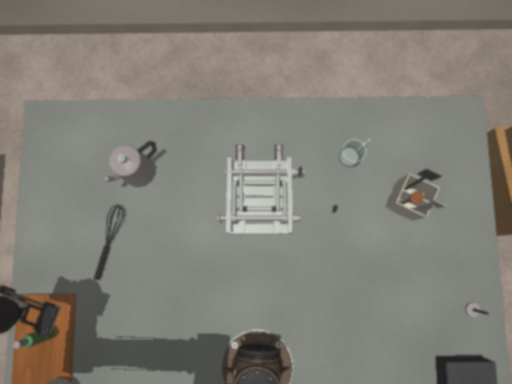

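View pics/wrist0.png

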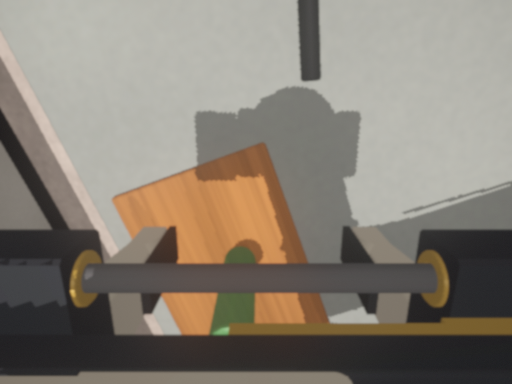

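```bash
python3 - <<'E'
import cv2
a=cv2.imread("pics/top0.png")[130:250,205:365];cv2.imwrite("pics/t1.png",cv2.resize(a,None,fx=5,fy=5,interpolation=cv2.INTER_CUBIC))
a=cv2.imread("pics/scene0.png")[150:270,180:340];cv2.imwrite("pics/s1.png",cv2.resize(a,None,fx=5,fy=5,interpolation=cv2.INTER_CUBIC))
E
```

```text
(no output)
```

View pics/t1.png

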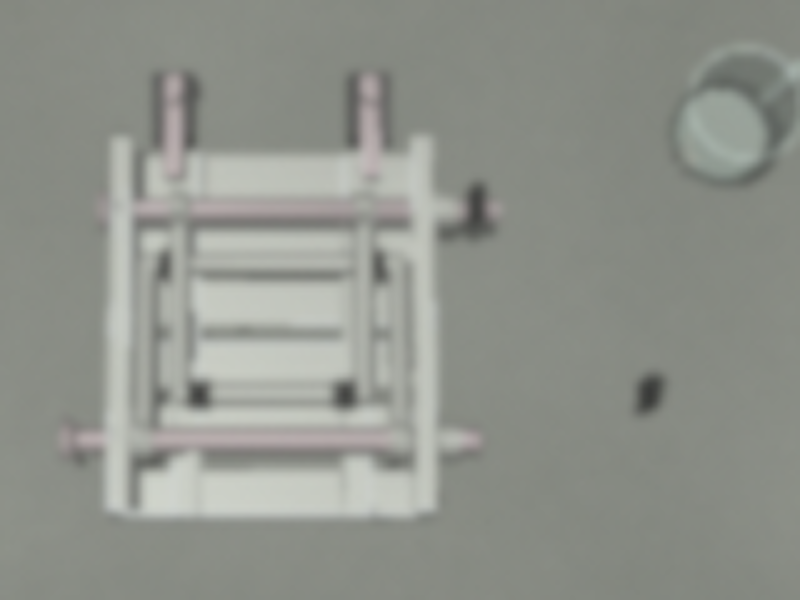

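View pics/s1.png

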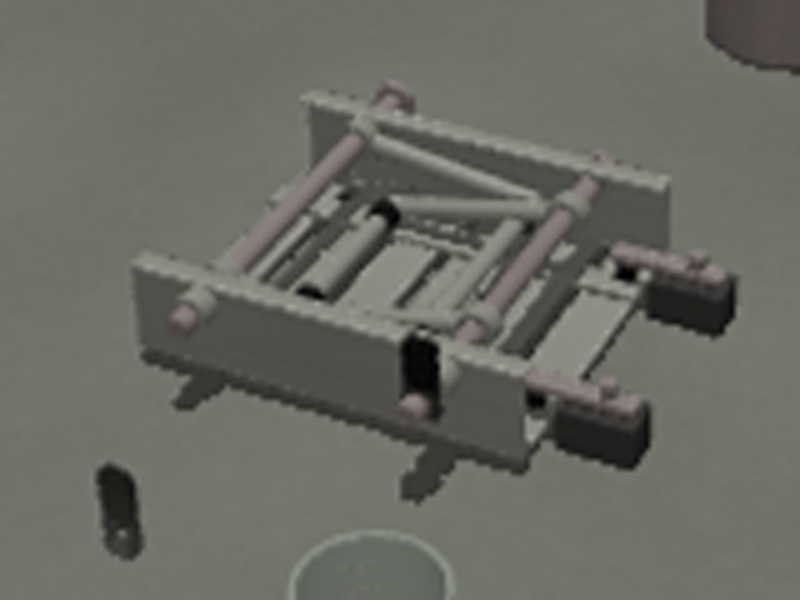

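```bash
cat > h.py <<'E'
from plant import telemetry, snapshot, calibration
import cv2, numpy as np
np.set_printoptions(suppress=True,precision=4)
def ray(c,u,v):
    K=c["K"];T=np.array(c["camera_from_world"]);R=T[:3,:3];p=-R.T@T[:3,3]
    d=np.array([(u-K[0,2])/K[0,0],-(v-K[1,2])/K[1,1],-1.]);return p,R.T@d
def onz(c,u,v,z):
    p,d=ray(c,u,v);return p+d*(z-p[2])/d[2]
def proj(c,P):
    K=c["K"];T=np.array(c["camera_from_world"]);q=T[:3,:3]@np.array(P)+T[:3,3]
    return np.array([K[0,2]+K[0,0]*q[0]/-q[2],K[1,2]+K[1,1]*q[1]/q[2]])
def snap(n,name):
    c=calibration(n);im=snapshot(n);cv2.imwrite(f"pics/{name}.png",im);
    np.savez(f"pics/{name}.npz",K=c["K"],T=c["camera_from_world"]);return c,im
def load(name):
    d=np.load(f"pics/{name}.npz");return {"K":d["K"],"camera_from_world":d["T"]},cv2.imread(f"pics/{name}.png")
def st():
    o=telemetry.get_obs();print("t",o["clock"],"tcp",o["tool_pos"],"rpy",o["orientation"],"F",o["force"],"open",o["opening"])
    return o
E
python3 - <<'E'
from h import *
c=calibration("top")
f=lambda x,y:(205+x/5-.4,130+y/5-.4)
for n,x,y,z in[("head",60,440,.06),("rodtip",480,440,.06),("clip",650,393,.03),("bushend",460,440,.06),("railL near",105,512,.07),("railR near",437,512,.07),("railL far",120,137,.07),("railR far",422,137,.07)]:
    print(n,onz(c,*f(x,y),z))
w=calibration("wrist");p,d=ray(w,256,192);print(p,d)
E
```

```text
head [0.5031 0.1318 0.06  ]
rodtip [ 0.5    -0.1541  0.06  ]
clip [ 0.5345 -0.2765  0.03  ]
bushend [ 0.5002 -0.1405  0.06  ]
railL near [0.4531 0.1004 0.07  ]
railR near [ 0.4508 -0.123   0.07  ]
railL far [0.7117 0.0902 0.07  ]
railR far [ 0.7095 -0.1184  0.07  ]
[0.3035 0.6084 0.3834] [-0.273   0.1087 -0.956 ]
```

Request:
step_arm(plan="8.7 0 0 0 0 0 -7; 8.7 0 0 0 0 0 -7; 8.7 0 0 0 0 0 -6; 8.7 1 3.2 0 0 0 0; 8.7 1 3.2 0 0 0 0; 8.7 1 3.2 0 0 0 0; 8.7 1 3.2 0 0 0 0; 8.7 1 3.2 0 0 0 0; 8.7 1 3.2 0 0 0 0; 8.7 1 3.2 0 0 0 0; 8.7 1 3.2 0 0 0 0; 8.7 1 3.2 0 0 0 0")

```text
clock: 1.15
tool_pos: [0.3209, 0.3446, 0.2265]
orientation: [-180.0, 0.0, 0.0]
force: [0.9, 0.1, 0.4]
opening: 0.0871
```

Request:
step_arm(plan="8.7 1 3.2 0 0 0 0; 8.7 1 3.2 0 0 0 0; 8.7 1 3.2 0 0 0 0; 8.7 1 3.2 0 0 0 0; 8.7 1 3.2 0 0 0 0; 8.7 1 3.2 0 0 0 0; 8.7 1 3.2 0 0 0 0; 8.7 1 3.2 0 0 0 0; 8.7 1 3.2 0 0 0 0; 8.7 1 3.2 0 0 0 0; 8.7 0.5 1 0 0 0 0; 8.7 0 0 0 0 0 0")

```text
clock: 2.15
tool_pos: [0.4262, 0.0142, 0.2263]
orientation: [180.0, 0.0, -0.2]
force: [-1.0, 0.9, 0.8]
opening: 0.0868
```

```bash
python3 - <<'E'
from h import *
o=st();c,im=snap("wrist","w1");print(proj(c,o["tool_pos"]))
E
```

```text
t 2.15 tcp [0.4262 0.0142 0.2263] rpy [179.9736   0.0286  -0.1754] F [-0.9916  0.8933  0.7561] open 0.08680860281208688
[260.1334 243.999 ]
```

View pics/w1.png

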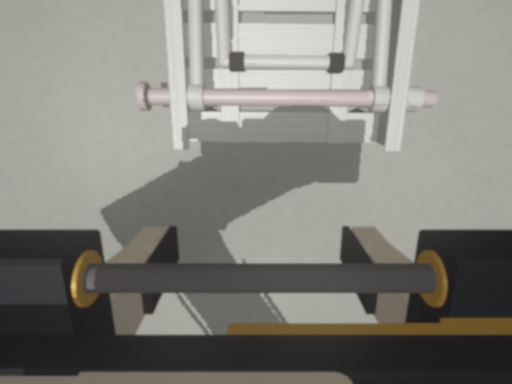

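```bash
python3 - <<'E'
import cv2
im=cv2.imread("pics/w1.png")
cv2.imwrite("pics/w1a.png",cv2.resize(im[60:160,125:225],None,fx=6,fy=6,interpolation=cv2.INTER_NEAREST))
cv2.imwrite("pics/w1b.png",cv2.resize(im[60:160,350:450],None,fx=6,fy=6,interpolation=cv2.INTER_NEAREST))
E
```

```text
(no output)
```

View pics/w1a.png

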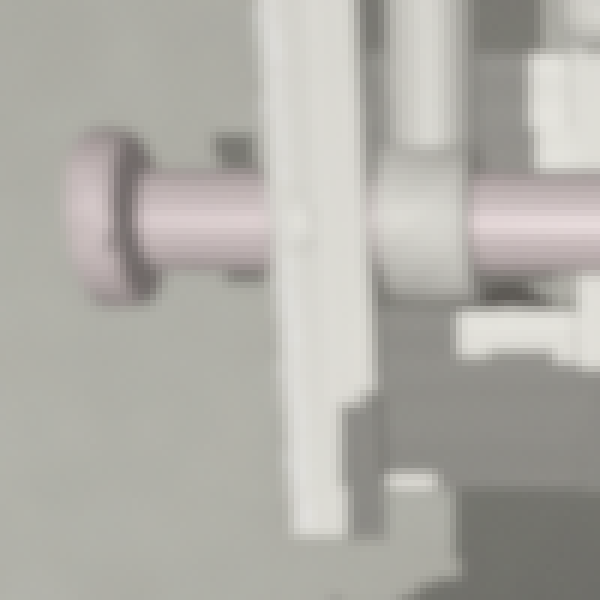

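View pics/w1b.png

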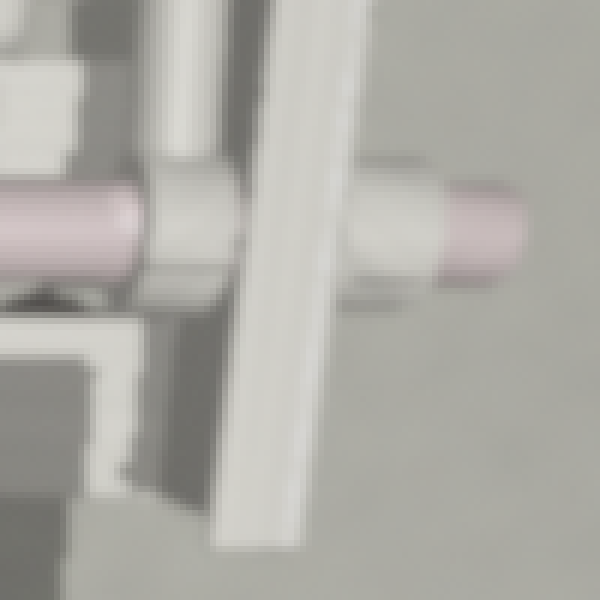

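```bash
python3 - <<'E'
from h import *
c,im=load("w1")
for h in(.004,.009,.014):
    a=onz(c,170-.4,96.5,.062+h);b=onz(c,408-.4,98.5,.062+h);print(h,a,b,np.hypot(*(a-b)[:2]))
    print(" head",onz(c,136-.4,96.5,.05+h)," axisL",onz(c,160,96.5,.05+h),"axisR",onz(c,365,98.2,.05+h),"bush",onz(c,424,98.2,.05+h),"tip",onz(c,437.3,98.2,.05+h))
    print(" bush-head",np.hypot(*(onz(c,136-.4,96.5,.05+h)-onz(c,424,98.2,.05+h))[:2]))
E
```

```text
0.004 [0.5006 0.0992 0.066 ] [ 0.4981 -0.126   0.066 ] 0.22519875157485464
 head [0.5006 0.1357 0.054 ]  axisL [0.5006 0.1118 0.054 ] axisR [ 0.4983 -0.0895  0.054 ] bush [ 0.4982 -0.1474  0.054 ] tip [ 0.4981 -0.1605  0.054 ]
 bush-head 0.28312552277504316
0.009 [0.5007 0.0978 0.071 ] [ 0.4982 -0.1238  0.071 ] 0.2216561153182367
 head [0.5007 0.1339 0.059 ]  axisL [0.5006 0.1103 0.059 ] axisR [ 0.4984 -0.0879  0.059 ] bush [ 0.4982 -0.1449  0.059 ] tip [ 0.4982 -0.1578  0.059 ]
 bush-head 0.2788336694887634
0.014 [0.5007 0.0965 0.076 ] [ 0.4983 -0.1216  0.076 ] 0.2181134790616188
 head [0.5007 0.132  0.064 ]  axisL [0.5006 0.1088 0.064 ] axisR [ 0.4985 -0.0863  0.064 ] bush [ 0.4983 -0.1425  0.064 ] tip [ 0.4983 -0.1552  0.064 ]
 bush-head 0.2745418162024837
```

Request:
step_arm(plan="0 1.5 -3.5 0 0 0 0.5; 0 1.5 -3.5 0 0 0 0; 0 1.5 -3.5 0 0 0 0; 0 1.5 -3.5 0 0 0 0; 0 1.4 -3.6 0 0 0 0; 0 0 0 3.6 0 0 0; 0 0 0 3.6 0 0 0; 0 0 0 3.6 0 0 0; 0 0 0 3.6 0 0 0; 0 0 0 3.6 0 0 0; 0 0 0 0 0 0 0; 0 0 0 0 0 0 0")

```text
clock: 3.2
tool_pos: [0.4997, 0.1918, 0.0456]
orientation: [179.8, 0.2, -0.4]
force: [1.0, 0.1, 0.6]
opening: 0.0124
```

```bash
python3 - <<'E'
from h import *
o=st();c,im=snap("wrist","w2");print(proj(c,o["tool_pos"]))
E
```

```text
t 3.2 tcp [0.4997 0.1918 0.0456] rpy [179.817    0.1871  -0.4082] F [0.9959 0.0925 0.5862] open 0.012435335516816219
[260.1326 243.9942]
```

View pics/w2.png

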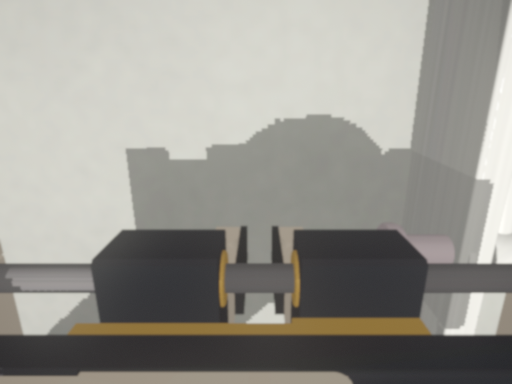

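Request:
step_arm(plan="0 0 0.8 0 0 0 0; 0 0 0.8 0 0 0 0; 0 0 0.8 0 0 0 0; 0 0 0 0 0 0 0; 0 0 0.2 0 0 0 0; 0 0 0.2 0 0 0 0; 0 0 0.2 0 0 0 0; 0 0 0.2 0 0 0 0; 0 0 0 0 0 0 0")

```text
clock: 4.0
tool_pos: [0.5007, 0.1596, 0.0465]
orientation: [180.0, 0.0, -0.5]
force: [-0.6, 0.5, 0.0]
opening: 0.0
```

Request:
step_arm(plan="0 0 0.2 0 0 0 0; 0 0 0.2 0 0 0 0; 0 0 0.2 0 0 0 0; 0 0 0.2 0 0 0 0; 0 0 0 0 0 0 0")

```text
clock: 4.42
tool_pos: [0.5006, 0.1515, 0.0465]
orientation: [180.0, 0.0, -0.5]
force: [0.2, 0.7, 0.1]
opening: 0.0001
```

Request:
step_arm(plan="0 0 0.2 0 0 0 0; 0 0 0.2 0 0 0 0; 0 0 0.2 0 0 0 0; 0 0 0 0 0 0 0")

```text
clock: 4.75
tool_pos: [0.5007, 0.146, 0.0466]
orientation: [-180.0, -0.0, -0.5]
force: [-0.6, 3.2, -0.5]
opening: 0.0007
```

```bash
python3 - <<'E'
from h import *
o=st();c,im=snap("wrist","w3")
E
```

```text
t 4.75 tcp [0.5007 0.146  0.0466] rpy [-179.9578   -0.019    -0.5027] F [-0.6443  3.1644 -0.4559] open 0.0006755000817032337
```

View pics/w3.png

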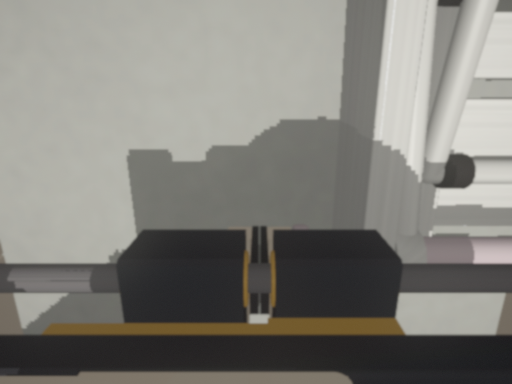

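Request:
step_arm(plan="0 0 0.2 0 0 0 0; 0 0 0.2 0 0 0 0; 0 0 0.2 0 0 0 0; 0 0 0.2 0 0 0 0; 0 0 0.2 0 0 0 0; 0 0 0.2 0 0 0 0; 0 0 0.2 0 0 0 0")

```text
clock: 5.38
tool_pos: [0.5006, 0.1325, 0.0466]
orientation: [-179.9, -0.0, -0.5]
force: [-1.8, 4.8, -0.7]
opening: 0.0002
```

Request:
step_arm(plan="0 0 0.1 0 0 0 0; 0 0 0.1 0 0 0 0")

```text
clock: 5.55
tool_pos: [0.5006, 0.1304, 0.0466]
orientation: [-180.0, -0.0, -0.5]
force: [-2.2, 4.7, 0.1]
opening: 0.0004
```

Request:
step_arm(plan="0 0 0.1 0 0 0 0; 0 0 0.1 0 0 0 0")

```text
clock: 5.72
tool_pos: [0.5006, 0.1284, 0.0466]
orientation: [-180.0, -0.0, -0.5]
force: [-1.7, 5.2, -1.0]
opening: 0.0001
```

Request:
step_arm(plan="0 0 0.1 0 0 0 0; 0 0 0.1 0 0 0 0")

```text
clock: 5.88
tool_pos: [0.5005, 0.1264, 0.0466]
orientation: [-180.0, -0.0, -0.5]
force: [-1.4, 4.7, -1.3]
opening: 0.0007
```

Steady rub at 5 N; stop expected near y≈0.118.

Request:
step_arm(plan="0 0 0.1 0 0 0 0; 0 0 0.1 0 0 0 0; 0 0 0.1 0 0 0 0")

```text
clock: 6.13
tool_pos: [0.5005, 0.1234, 0.0466]
orientation: [-180.0, -0.0, -0.5]
force: [-1.7, 5.5, -0.5]
opening: 0.0005
```

Request:
step_arm(plan="0 0 0.05 0 0 0 0; 0 0 0.05 0 0 0 0")

```text
clock: 6.3
tool_pos: [0.5006, 0.1228, 0.0466]
orientation: [-179.9, -0.0, -0.5]
force: [-2.6, 10.2, -0.6]
opening: 0.0003
```

Request:
step_arm(plan="0 0 0.05 0 0 0 0; 0 0 0.05 0 0 0 0")

```text
clock: 6.47
tool_pos: [0.5006, 0.1227, 0.0466]
orientation: [-179.8, -0.1, -0.5]
force: [-5.9, 15.5, -1.1]
opening: 0.0005
```

Request:
step_arm(plan="0 0 0.05 0 0 0 0; 0 0 0.05 0 0 0 0")

```text
clock: 6.63
tool_pos: [0.5007, 0.1226, 0.0466]
orientation: [-179.8, -0.1, -0.5]
force: [-7.2, 18.6, -1.1]
opening: 0.0008
```

Request:
step_arm(plan="0 0 0 0 0 0 0; 0 0 0 0 0 0 0; 0 0 -0.5 0 0 0 0; 0 0 -2 0 0 0 0; 0 0 0 3.6 0 0 0")

```text
clock: 7.05
tool_pos: [0.5058, 0.1494, 0.0158]
orientation: [-179.7, -0.6, -0.3]
force: [1.4, 1.5, 0.2]
opening: 0.0004
```

I sent that last row down instead of up; nothing was touched (tip at 16 mm, force about 1 N). Going up now.

Request:
step_arm(plan="0 0 0 -3.8 0 0 0; 0 0 0 -3.8 0 0 0; 0 0 0 -3.8 0 0 0; 0 0 0 -3.8 0 0 0; 4 0 0 -3.8 0 0 0; 4 -1.8 3.4 0 0 0 0; 4 -1.8 3.4 0 0 0 0; 4 -1.8 3.4 0 0 0 0; 4 -1.8 3.4 0 0 0 0; 4 0 3.4 0 0 0 0; 4 0 3.4 0 0 0 0; 4 0 3.4 0 0 0 0")

```text
clock: 8.05
tool_pos: [0.4258, -0.0943, 0.2012]
orientation: [180.0, -0.1, -0.4]
force: [0.3, 0.3, 0.2]
opening: 0.0396
```

Request:
step_arm(plan="4 0 3.4 0 0 0 0; 4 0 3.4 0 0 0 0; 4 0 2 0 0 0 0; 4 0 0 0 0 0 0; 4 0 0 0 0 0 0")

```text
clock: 8.47
tool_pos: [0.4252, -0.1817, 0.2003]
orientation: [180.0, 0.1, -0.7]
force: [0.1, 0.4, -0.4]
opening: 0.04
```

```bash
python3 - <<'E'
from h import *
o=st();c,im=snap("wrist","w4")
E
```

```text
t 8.4667 tcp [ 0.4252 -0.1817  0.2003] rpy [179.9801   0.062   -0.6509] F [ 0.0509  0.4386 -0.3615] open 0.040002269383090885
```

View pics/w4.png

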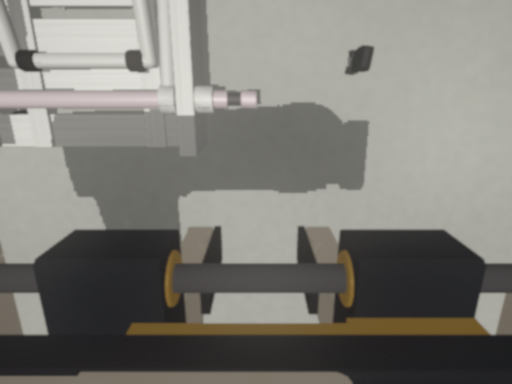

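```bash
python3 - <<'E'
import cv2
im=cv2.imread("pics/w4.png")
cv2.imwrite("pics/w4a.png",cv2.resize(im[70:130,180:270],None,fx=8,fy=8,interpolation=cv2.INTER_NEAREST))
cv2.imwrite("pics/w4b.png",cv2.resize(im[30:90,330:390],None,fx=8,fy=8,interpolation=cv2.INTER_NEAREST))
E
```

```text
(no output)
```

View pics/w4a.png

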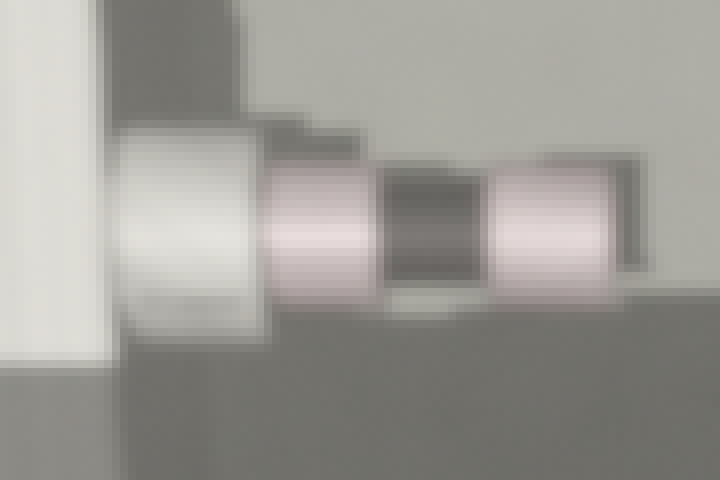

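View pics/w4b.png

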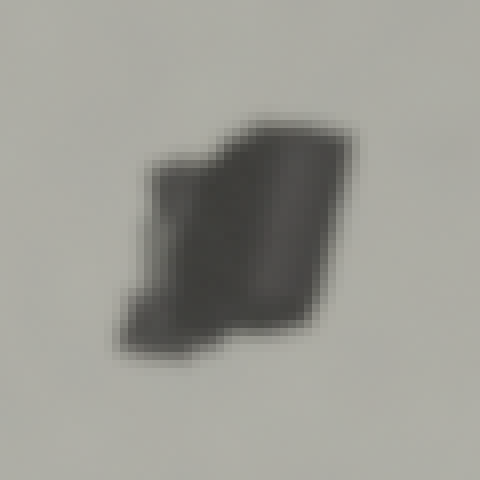

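```bash
python3 - <<'E'
from h import *
c,im=load("w4")
f=lambda x,y:(330+x/8-.5,30+y/8-.5)
P=[onz(c,*f(x,y),.054) for x,y in[(265,128),(350,135),(310,322),(235,328)]]
print(np.array(P),np.mean(P,0))
d=P[1]-P[2];print(np.degrees(np.arctan2(d[1],d[0])));d=P[0]-P[3];print(np.degrees(np.arctan2(d[1],d[0])))
for h in(.004,.007,.010,.014):
  print(h,"groove",onz(c,233.5,98.6,.05+h),"bush",onz(c,212.3,98.6,.05+h),"end",onz(c,256,98.6,.05+h))
E
```

```text
[[ 0.5409 -0.2721  0.054 ]
 [ 0.5401 -0.2813  0.054 ]
 [ 0.5211 -0.2786  0.054 ]
 [ 0.5206 -0.2704  0.054 ]] [ 0.5307 -0.2756  0.054 ]
-8.12277645025385
-4.733205545172246
0.004 groove [ 0.4979 -0.1588  0.054 ] bush [ 0.4981 -0.1396  0.054 ] end [ 0.4977 -0.1791  0.054 ]
0.007 groove [ 0.498 -0.159  0.057] bush [ 0.4982 -0.14    0.057 ] end [ 0.4977 -0.1792  0.057 ]
0.01 groove [ 0.498  -0.1592  0.06  ] bush [ 0.4982 -0.1404  0.06  ] end [ 0.4978 -0.1792  0.06  ]
0.014 groove [ 0.4981 -0.1595  0.064 ] bush [ 0.4983 -0.141   0.064 ] end [ 0.4979 -0.1792  0.064 ]
```

Request:
step_arm(plan="4 0.5 -1.1 3 0 0 0; 4 0.5 -1.1 3 0 0 0; 4 0 0 2 0 0 0; 4 0 0 0 0 0 0; 4 0 0 0 0 0 0")

```text
clock: 8.93
tool_pos: [0.4356, -0.1579, 0.1204]
orientation: [180.0, 0.1, -0.4]
force: [-0.0, 0.3, -0.5]
opening: 0.0399
```

```bash
python3 - <<'E'
from h import *
o=st();c,im=snap("wrist","w5")
print(proj(c,[.498,-.159,.06]),ray(c,256,192)[0])
cv2.imwrite("pics/w5a.png",cv2.resize(im[60:160,190:320],None,fx=6,fy=6,interpolation=cv2.INTER_NEAREST))
E
```

```text
t 8.9333 tcp [ 0.4356 -0.1579  0.1204] rpy [179.9693   0.1321  -0.3707] F [-0.0257  0.337  -0.5171] open 0.03990401163180401
[261.0292 116.6532] [ 0.5135 -0.1578  0.2777]
```

View pics/w5.png

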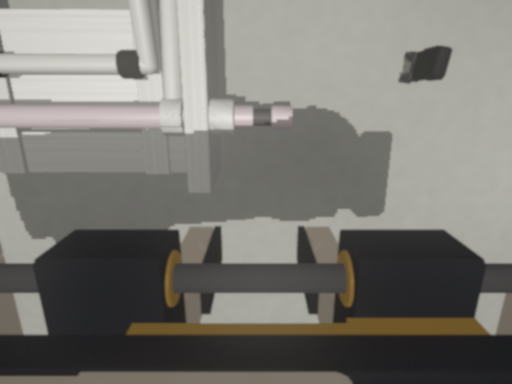

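View pics/w5a.png

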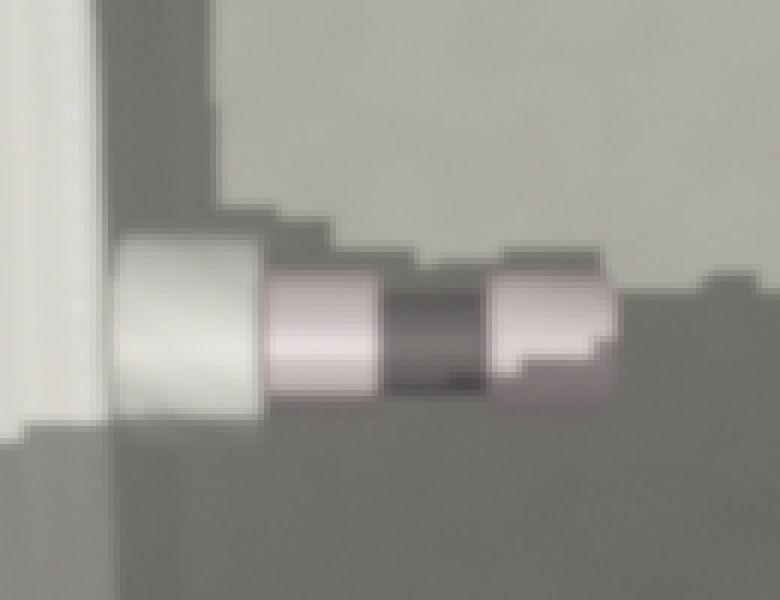

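```bash
python3 - <<'E'
from h import *
c,im=load("w5")
for h in (.004,.007,.01): print(h,"groove",onz(c,261.9,115.2,.055+h),"bush",onz(c,190+263/6-.5,115,.062+h),"end",onz(c,190+615/6-.5,115,.058+h), "rodx edges",onz(c,230,60+268/6-.5,.05+h),onz(c,230,60+402/6-.5,.05+h))
g=cv2.cvtColor(im[110:121,180:300],cv2.COLOR_BGR2LAB)
cv2.imwrite("pics/w5b.png",cv2.resize(im[30:100,385:465],None,fx=8,fy=8,interpolation=cv2.INTER_NEAREST))
# finger symmetry
r=im[235:310,170:350].astype(int).mean(2);print(r[60].round().astype(int).tolist())
E
```

```text
0.004 groove [ 0.4989 -0.1596  0.059 ] bush [ 0.4996 -0.1413  0.066 ] end [ 0.4991 -0.1792  0.062 ] rodx edges [ 0.5059 -0.1383  0.054 ] [ 0.4911 -0.1378  0.054 ]
0.007 groove [ 0.4991 -0.1596  0.062 ] bush [ 0.4998 -0.1415  0.069 ] end [ 0.4993 -0.1789  0.065 ] rodx edges [ 0.506  -0.1385  0.057 ] [ 0.4914 -0.1381  0.057 ]
0.01 groove [ 0.4993 -0.1595  0.065 ] bush [ 0.5    -0.1417  0.072 ] end [ 0.4995 -0.1786  0.068 ] rodx edges [ 0.5061 -0.1388  0.06  ] [ 0.4917 -0.1384  0.06  ]
[80, 77, 75, 73, 74, 74, 74, 74, 71, 63, 50, 42, 43, 62, 88, 104, 109, 109, 106, 105, 106, 106, 106, 105, 106, 106, 106, 105, 102, 91, 72, 54, 46, 46, 46, 48, 48, 47, 45, 46, 43, 44, 50, 81, 121, 149, 159, 161, 162, 162, 162, 162, 162, 163, 164, 163, 164, 164, 164, 164, 163, 163, 163, 163, 164, 164, 164, 164, 164, 164, 164, 163, 164, 164, 164, 163, 163, 163, 163, 163, 163, 162, 164, 163, 164, 164, 164, 165, 164, 164, 164, 164, 164, 165, 165, 165, 164, 165, 164, 164, 163, 163, 164, 164, 164, 164, 164, 164, 165, 165, 165, 164, 164, 165, 165, 165, 165, 165, 165, 165, 166, 166, 166, 166, 165, 165, 164, 164, 164, 164, 163, 163, 161, 151, 126, 85, 52, 45, 45, 46, 47, 48, 49, 48, 47, 48, 49, 56, 73, 91, 103, 106, 106, 106, 107, 106, 106, 106, 106, 106, 107, 108, 109, 105, 90, 65, 45, 41, 50, 63, 71, 75, 75, 75, 74, 76, 75, 75, 79, 84]
```

View pics/w5b.png

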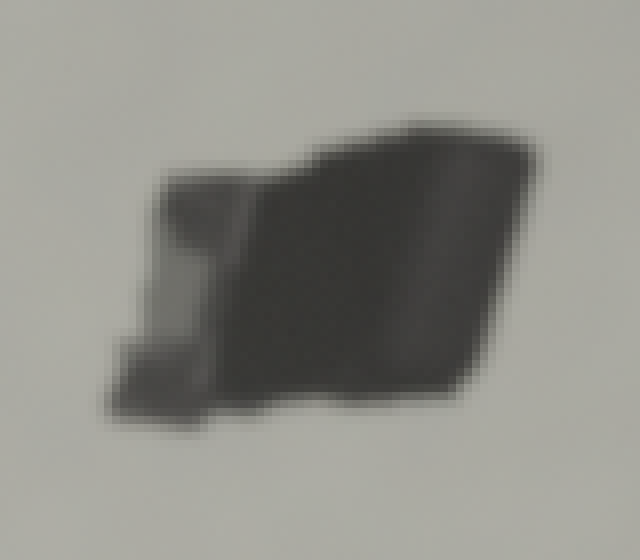

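Request:
step_arm(plan="4 0.5 3 0 0 0 0; 4 0.5 3 0 0 0 0; 4 0.5 3 0 0 0 0; 4 0 3 0 0 0 0; 4 0 0 0 0 0 0; 4 0 0 0 0 0 0")

```text
clock: 9.48
tool_pos: [0.4507, -0.2802, 0.1221]
orientation: [180.0, -0.1, -0.6]
force: [-0.4, 0.2, 0.5]
opening: 0.0403
```

```bash
python3 - <<'E'
from h import *
o=st();c,im=snap("wrist","w6")
q=proj(c,[.531,-.2756,.054]).astype(int);print(q)
x0,y0=q[0]-40,q[1]-40
print(x0,y0);cv2.imwrite("pics/w6a.png",cv2.resize(im[y0:y0+80,x0:x0+80],None,fx=7,fy=7,interpolation=cv2.INTER_NEAREST))
E
```

```text
t 9.4833 tcp [ 0.4507 -0.2802  0.1221] rpy [179.9583  -0.1241  -0.6274] F [-0.3695  0.2195  0.5391] open 0.040294915939689514
[251  88]
211 48
```

View pics/w6a.png

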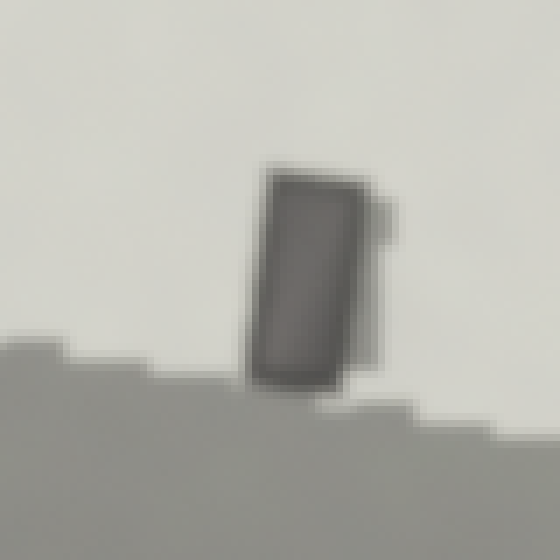

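```bash
python3 - <<'E'
from h import *
c,im=load("w6")
P=np.array([onz(c,211+x/7-.5,48+y/7-.5,.054) for x,y in[(270,172),(368,185),(345,388),(248,378)]])
print(P,P.mean(0))
for a,b in((0,3),(1,2)):
  d=P[a]-P[b];print(np.linalg.norm(d),np.degrees(np.arctan2(d[1],d[0])))
E
```

```text
[[ 0.5416 -0.2741  0.054 ]
 [ 0.5404 -0.2833  0.054 ]
 [ 0.5219 -0.2809  0.054 ]
 [ 0.5229 -0.2716  0.054 ]] [ 0.5317 -0.2774  0.054 ]
0.018842466355237137 -7.577012388533725
0.01860675074294311 -7.267388538918802
```

Request:
step_arm(plan="4 0 0 0 0 0 6.8; 4 2 -0.33 0 0 0 0; 4 2 -0.33 0 0 0 0; 4 2 -0.33 0 0 0 0; 4 2 -0.33 0 0 0 0; 4 0 0 2 0 0 0; 4 0 0 2 0 0 0; 4 0 0 1 0 0 0; 4 0 0 0 0 0 0; 4 0 0 0 0 0 0")

```text
clock: 10.37
tool_pos: [0.5312, -0.2753, 0.0712]
orientation: [180.0, 0.0, -7.2]
force: [-0.1, -0.2, 0.4]
opening: 0.04
```

```bash
python3 - <<'E'
from h import *
o=st();c,im=snap("wrist","w7")
print(proj(c,o["tool_pos"]),proj(c,[.5317,-.2774,.054]))
E
```

```text
t 10.3667 tcp [ 0.5312 -0.2753  0.0712] rpy [179.9829   0.0136  -7.2222] F [-0.0987 -0.1803  0.4283] open 0.040033865667471566
[260.3218 243.8324] [263.7411 229.4788]
```

View pics/w7.png

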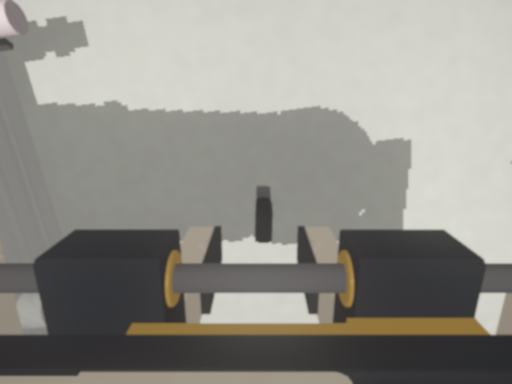

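```bash
python3 - <<'E'
from h import *
c,im=load("w7")
a=cv2.resize(im[175:255,220:300],None,fx=7,fy=7,interpolation=cv2.INTER_NEAREST)
a=cv2.convertScaleAbs(a,alpha=1.6,beta=10)
cv2.imwrite("pics/w7a.png",a)
E
```

```text
(no output)
```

View pics/w7a.png

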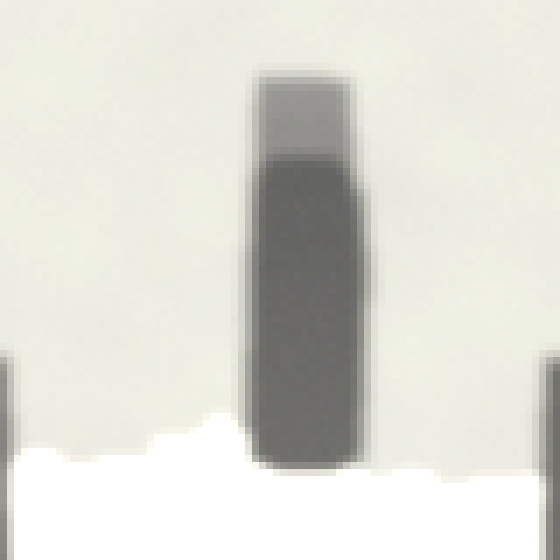

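```bash
python3 - <<'E'
from h import *
c,im=load("w7")
a=np.radians(-7.3);xt=np.array([np.cos(a),np.sin(a)]);yt=np.array([np.sin(a),-np.cos(a)])
p=onz(c,220+308/7-.5,241.2,.054)[:2]+.010*xt;print(p)
d=p-np.array([.5312,-.2753]);print(d@xt,d@yt)
E
```

```text
[ 0.5342 -0.2776]
0.0032460195928977298 0.0019189350198902811
```

Request:
step_arm(plan="4 0.2 0.2 0 0 0 0; 4 0 0 1.5 0 0 0; 4 0 0 1.5 0 0 0; 4 0 0 1.1 0 0 0; 4 0 0 0 0 0 0; 4 0 0 0 0 0 0; 0.5 0 0 0 0 0 0; 0.5 0 0 0 0 0 0; 0.5 0 0 0 0 0 0; 0.5 0 0 0 0 0 0; 0.5 0 0 0 0 0 0; 0.5 0 0 0 0 0 0")

```text
clock: 11.42
tool_pos: [0.533, -0.278, 0.0298]
orientation: [180.0, -0.0, -7.3]
force: [-0.3, 0.0, 1.2]
opening: 0.0096
```

Request:
step_arm(plan="0.5 0 0 0 0 0 0; 0.5 0 0 0 0 0 0; 0.5 0 0 0 0 0 0")

```text
clock: 11.67
tool_pos: [0.533, -0.278, 0.0297]
orientation: [180.0, -0.0, -7.3]
force: [-1.4, -0.1, 2.5]
opening: 0.0093
```

```bash
python3 - <<'E'
from h import *
o=st();c,im=snap("wrist","w8")
a=cv2.resize(im[175:255,220:300],None,fx=7,fy=7,interpolation=cv2.INTER_NEAREST)
cv2.imwrite("pics/w8a.png",cv2.convertScaleAbs(a,alpha=1.6,beta=10))
E
```

```text
t 11.6667 tcp [ 0.533  -0.278   0.0297] rpy [179.9958  -0.0175  -7.2789] F [-1.4248 -0.1447  2.539 ] open 0.009299558811862531
```

View pics/w8a.png

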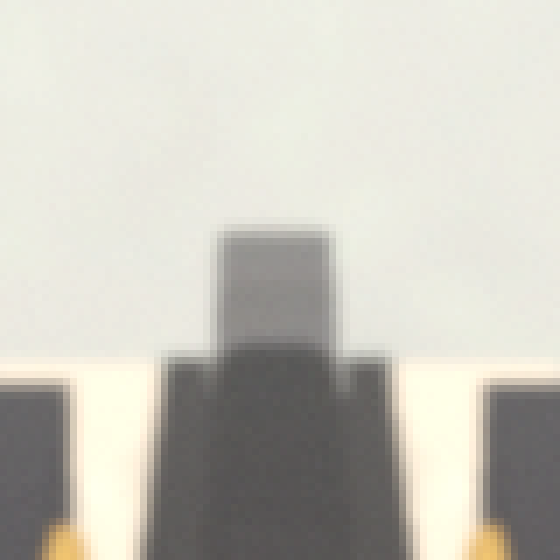

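```bash
python3 - <<'E'
from h import *
c,im=load("w8");a=np.radians(-7.3);xt=np.array([np.cos(a),np.sin(a)]);yt=np.array([np.sin(a),-np.cos(a)])
for r,z in((207.1,0),(207.1,.004),(224,.021)):
  d=onz(c,258.8,r,z)[:2]-np.array([.533,-.278]);print(r,z,d@xt,d@yt)
c,im=load("w5");p=onz(c,261.9,115.2,.06)
print("groove-tcp y", p-np.array([.4356,-.1579,0]))
E
```

```text
207.1 0 0.010188829075765595 -0.0008226957637509301
207.1 0.004 0.011623189818193613 -0.0008174746455728399
224 0.021 0.007784701713517034 -0.0007924687224116581
groove-tcp y [ 0.0633 -0.0017  0.06  ]
```

Request:
step_arm(plan="0.5 0 0 -1 0 0 0; 0.5 0 0 -3 0 0 0; 0.5 0 0 -4 0 0 0; 0.5 0 0 -4 0 0 -6.65; 0.5 -1.15 -2.9 0 0 0 0; 0.5 -1.15 -2.9 0 0 0 0; 0.5 -1.13 -2.9 0 0 0 0; 0.5 0 -3 0 0 0 0; 0.5 0 0 0 0 0 0; 0.5 0 0 0 0 0 0; 0.5 0 0 0 0 0 0")

```text
clock: 12.63
tool_pos: [0.5, -0.1605, 0.1501]
orientation: [180.0, -0.0, -0.6]
force: [-0.4, 0.1, -0.3]
opening: 0.0095
```

```bash
python3 - <<'E'
from h import *
o=st();c,im=snap("wrist","w9")
print(proj(c,[.4985,-.1596,.06]))
E
```

```text
t 12.6333 tcp [ 0.5    -0.1605  0.1501] rpy [179.9954  -0.031   -0.5807] F [-0.3538  0.0663 -0.2821] open 0.009510470998878914
[258.7251 195.5484]
```

View pics/w9.png

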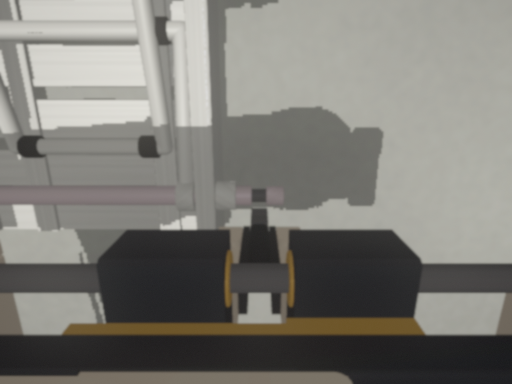

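```bash
python3 - <<'E'
from h import *
c,im=load("w9")
cv2.imwrite("pics/w9a.png",cv2.resize(im[175:255,215:305],None,fx=7,fy=7,interpolation=cv2.INTER_NEAREST))
print(im[196,225:300].mean(1).astype(int).tolist())
E
```

```text
[136, 137, 136, 135, 136, 135, 135, 135, 133, 129, 128, 130, 132, 134, 134, 134, 134, 134, 134, 134, 133, 134, 133, 134, 131, 122, 103, 83, 72, 70, 70, 70, 70, 71, 70, 70, 70, 70, 69, 72, 82, 102, 118, 126, 126, 127, 127, 127, 126, 127, 126, 127, 126, 126, 126, 125, 125, 123, 117, 111, 107, 106, 106, 105, 105, 105, 105, 106, 105, 105, 106, 105, 106, 105, 105]
```

View pics/w9a.png

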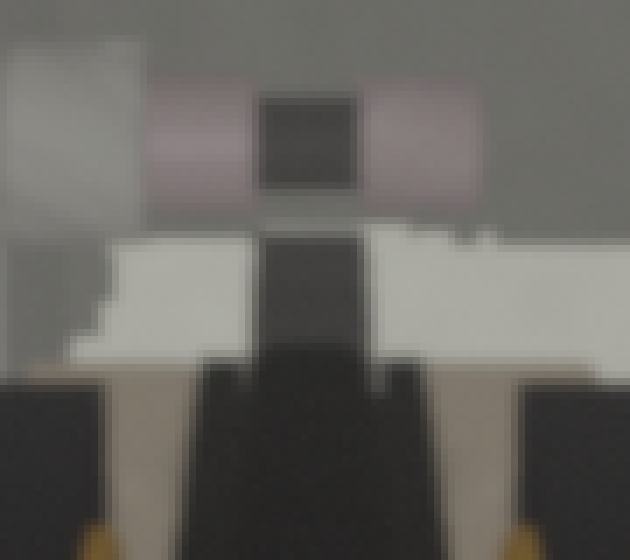

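Request:
step_arm(plan="0.5 0 -0.05 1 0 0 0; 0.5 0 0 2 0 0 0; 0.5 0 0 1.5 0 0 0; 0.5 0 0 0.5 0 0 0; 0.5 0 0 0 0 0 0; 0.5 0 0 0 0 0 0")

```text
clock: 13.18
tool_pos: [0.4998, -0.1607, 0.0993]
orientation: [180.0, 0.1, -0.7]
force: [0.4, 0.9, 0.6]
opening: 0.0097
```

Request:
step_arm(plan="0.5 0 0 0.2 0 0 0; 0.5 0 0 0.2 0 0 0; 0.5 0 0 0 0 0 0")

```text
clock: 13.43
tool_pos: [0.5, -0.1601, 0.0958]
orientation: [-180.0, -0.0, -0.6]
force: [-0.1, 0.8, 0.0]
opening: 0.0098
```

Request:
step_arm(plan="0.5 0 0 0.2 0 0 0; 0.5 0 0 0.2 0 0 0; 0.5 0 0 0 0 0 0")

```text
clock: 13.68
tool_pos: [0.4997, -0.16, 0.0913]
orientation: [-180.0, 0.0, -0.6]
force: [-0.3, 0.6, -0.6]
opening: 0.0096
```

Request:
step_arm(plan="0.5 0 0 0.2 0 0 0; 0.5 0 0 0.1 0 0 0; 0.5 0 0 0 0 0 0")

```text
clock: 13.93
tool_pos: [0.4997, -0.1601, 0.0883]
orientation: [-180.0, 0.0, -0.6]
force: [-0.5, -0.4, -0.6]
opening: 0.0101
```

Request:
step_arm(plan="0.5 0 0 0.1 0 0 0; 0.5 0 0 0.1 0 0 0; 0.5 0 0 0 0 0 0")

```text
clock: 14.18
tool_pos: [0.4997, -0.1601, 0.0864]
orientation: [-180.0, 0.0, -0.6]
force: [0.4, -0.8, -1.3]
opening: 0.0099
```

Request:
step_arm(plan="0.5 0 0 0.1 0 0 0; 0.5 0 0 0.1 0 0 0; 0.5 0 0 0 0 0 0")

```text
clock: 14.43
tool_pos: [0.4997, -0.1601, 0.0843]
orientation: [-180.0, 0.0, -0.6]
force: [-0.1, -0.9, -0.4]
opening: 0.0096
```

Request:
step_arm(plan="0.5 0 0 0.1 0 0 0; 0.5 0 0 0.1 0 0 0; 0.5 0 0 0 0 0 0")

```text
clock: 14.68
tool_pos: [0.4994, -0.1602, 0.0826]
orientation: [180.0, 0.0, -0.6]
force: [-1.7, -0.3, 2.6]
opening: 0.0099
```

Request:
step_arm(plan="0.5 0 0 0.1 0 0 0; 0.5 0 0 0 0 0 0")

```text
clock: 14.85
tool_pos: [0.4995, -0.1603, 0.0817]
orientation: [180.0, 0.0, -0.6]
force: [-2.8, -0.4, 4.4]
opening: 0.0101
```

Request:
step_arm(plan="0.5 0 0 0.1 0 0 0; 0.5 0 0 0 0 0 0")

```text
clock: 15.02
tool_pos: [0.4995, -0.1603, 0.0808]
orientation: [180.0, 0.0, -0.6]
force: [-2.8, -0.2, 6.2]
opening: 0.0099
```

Request:
step_arm(plan="0.5 -0.05 0 0.1 0 0 0; 0.5 0 0 0 0 0 0")

```text
clock: 15.18
tool_pos: [0.4994, -0.1603, 0.08]
orientation: [180.0, -0.0, -0.6]
force: [-2.2, -1.0, 4.6]
opening: 0.0098
```

Request:
step_arm(plan="0.5 -0.05 0 0.1 0 0 0; 0.5 0 0 0 0 0 0")

```text
clock: 15.35
tool_pos: [0.4991, -0.1603, 0.0789]
orientation: [180.0, -0.0, -0.6]
force: [-1.2, -1.1, 1.8]
opening: 0.0099
```

Request:
step_arm(plan="0.5 0 0 0.1 0 0 0; 0.5 0 0 0 0 0 0")

```text
clock: 15.52
tool_pos: [0.499, -0.1601, 0.0774]
orientation: [-180.0, -0.0, -0.6]
force: [1.0, -1.0, -0.9]
opening: 0.0097
```

Request:
step_arm(plan="0.5 0 0 0.1 0 0 0; 0.5 0 0 0 0 0 0")

```text
clock: 15.68
tool_pos: [0.4989, -0.16, 0.0761]
orientation: [-180.0, 0.0, -0.6]
force: [0.1, -1.0, -3.0]
opening: 0.0099
```

Request:
step_arm(plan="0.5 0 0 0.1 0 0 0; 0.5 0 0 0 0 0 0")

```text
clock: 15.85
tool_pos: [0.4989, -0.16, 0.0752]
orientation: [-180.0, 0.0, -0.6]
force: [0.1, -0.0, -1.8]
opening: 0.0098
```

Request:
step_arm(plan="0.5 0 0 0.1 0 0 0; 0.5 0 0 0 0 0 0")

```text
clock: 16.02
tool_pos: [0.499, -0.16, 0.0747]
orientation: [180.0, -0.0, -0.6]
force: [-0.7, 0.5, 1.4]
opening: 0.0099
```

Request:
step_arm(plan="0.5 0 0 0.1 0 0 0; 0.5 0 0 0 0 0 0")

```text
clock: 16.18
tool_pos: [0.4991, -0.1601, 0.0743]
orientation: [180.0, -0.0, -0.6]
force: [-2.5, 2.1, 8.3]
opening: 0.01
```

Request:
step_arm(plan="0.5 0 0 0.05 0 0 0; 0.5 0 0 0 0 0 0")

```text
clock: 16.35
tool_pos: [0.4992, -0.1601, 0.0741]
orientation: [180.0, -0.1, -0.6]
force: [-2.2, 2.8, 12.3]
opening: 0.0097
```

Request:
step_arm(plan="0.5 0 0 -0.1 0 0 0; 0.5 0 0 0 0 0 0; 1.6 0 0 0 0 0 0; 2.6 0 0 0 0 0 0; 2.6 0 0 0 0 0 0; 2.6 0 0 0 0 0 0; 2.6 0 0 -1 0 0 0; 2.6 0 0 -2 0 0 0; 2.6 0 0 -3 0 0 0; 2.6 -2 0 -4 0 0 0; 2.6 -3 0 -1 0 0 0; 2.6 -2 0 0 0 0 0")

```text
clock: 17.35
tool_pos: [0.4305, -0.1595, 0.185]
orientation: [180.0, -0.3, -0.6]
force: [-0.3, 0.3, -0.0]
opening: 0.0258
```

```bash
python3 - <<'E'
from h import *
o=st();c,im=snap("wrist","w10");s,is_=snap("scene","s10")
a=cv2.resize(is_[170:240,200:330],None,fx=6,fy=6,interpolation=cv2.INTER_CUBIC);cv2.imwrite("pics/s10a.png",a)
print(proj(c,[.4985,-.1596,.06]))
E
```

```text
t 17.35 tcp [ 0.4305 -0.1595  0.185 ] rpy [179.9927  -0.3171  -0.6257] F [-0.294   0.3001 -0.0417] open 0.02584614627934237
[259.0928 105.4997]
```

View pics/w10.png

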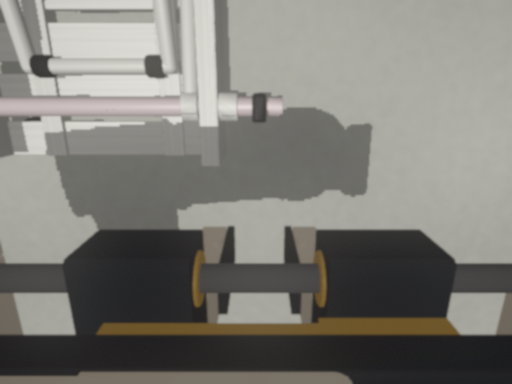

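View pics/s10a.png

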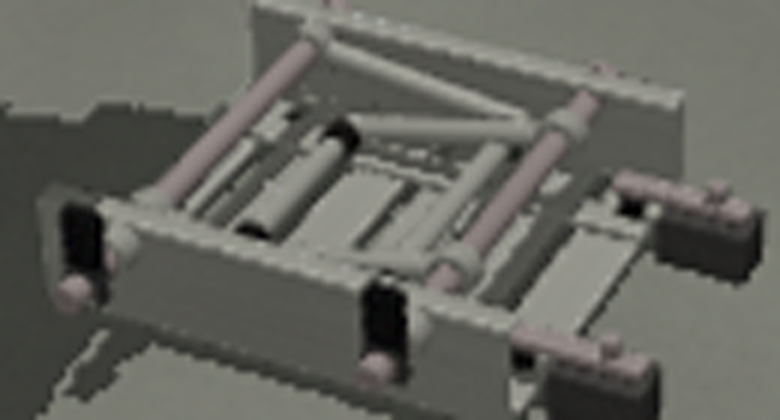

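Request:
step_arm(plan="2.6 0 -3.5 -0.5 0 0 0; 2.6 0 -3.5 -0.5 0 0 0; 2.6 0 -3.5 0 0 0 0; 2.6 0 -3.5 0 0 0 0; 2.6 0 -3.5 0 0 0 0; 2.6 0 -3.5 0 0 0 0; 2.6 0 -3 0 0 0 0; 2.6 0 0 0 0 0 0; 2.6 0 0 0 0 0 0")

```text
clock: 18.2
tool_pos: [0.4331, 0.0822, 0.1915]
orientation: [180.0, 0.0, -0.4]
force: [0.3, -0.2, 0.0]
opening: 0.0264
```

```bash
python3 - <<'E'
from h import *
o=st();c,im=snap("wrist","w11")
q=proj(c,[.5,.105,.056]).astype(int);print(q)
cv2.imwrite("pics/w11a.png",cv2.resize(im[q[1]-40:q[1]+40,q[0]-50:q[0]+50],None,fx=7,fy=7,interpolation=cv2.INTER_NEAREST))
E
```

```text
t 18.2 tcp [0.4331 0.0822 0.1915] rpy [179.9852   0.0058  -0.4476] F [ 0.2527 -0.1806  0.0499] open 0.026426467365502783
[233 105]
```

View pics/w11a.png

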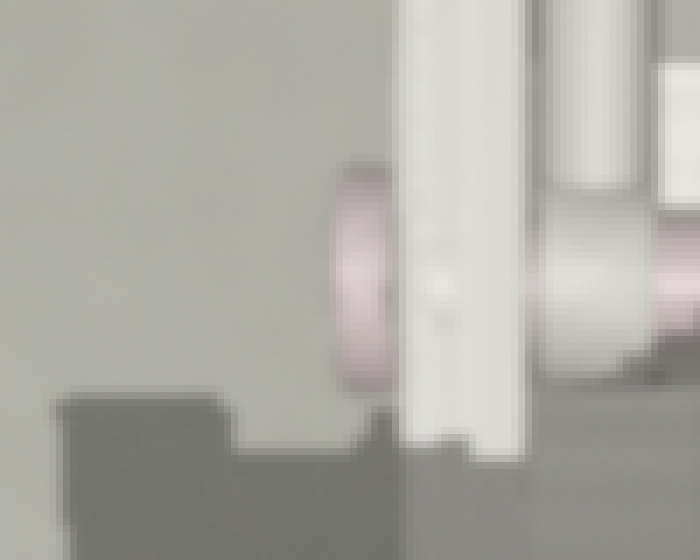

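```bash
python3 - <<'E'
from h import *
c,im=load("w10")
cv2.imwrite("pics/w10a.png",cv2.resize(im[65:145,205:305],None,fx=7,fy=7,interpolation=cv2.INTER_NEAREST))
E
```

```text
(no output)
```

View pics/w10a.png

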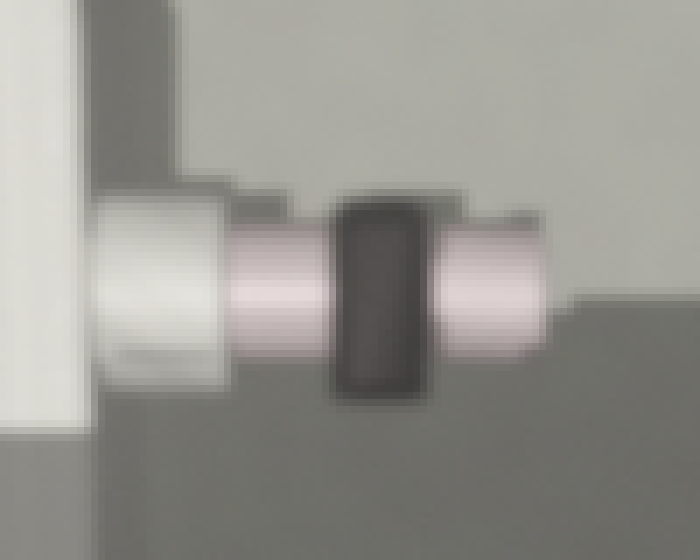

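Head lies against the rail with no gap, and the clip sits square in the groove. Handing in.

```bash
python3 -c "
from plant import workorder,telemetry
print(workorder.close_job());o=telemetry.get_obs();print(o['clock'],o['force'])"
```

```text
the job is handed in; nothing more can be done
None
the job is handed in; nothing more can be done
```

The near rod is home and its clip is snapped into the groove; I handed the job in about 18 s into the 64 s allowed. The interface reports no verdict, so what follows is from my own checks.

- **Rod:** I pushed it in with closed fingers. It rubbed at about 5 N and came up hard, and I held it at about 20 N total (18.6 N along the rod), a little over the suggested 15 N. The last wrist view shows the head against the rail with no gap.
- **Clip:** I picked it off the bench by its tab and lowered it over the groove, about 19 mm beyond the bush face. The jaws spread at about 6 N, a bit under the 10 N you gave. They then pulled in, and the clip bottomed about 8–9 mm below first touch, where I pressed to about 12 N before letting go. The pictures show it square in the groove and at the same height as the finished clip on the far rod.
- **Slip:** After seating the rod I sent one row down instead of up. The fingertips dropped to 16 mm above the bench, touching nothing, and I corrected it.
- **Not re-measured:** I never moved near the percolator, cup, caddy or whisk, but I did not check their positions at the end. The stand-out I first read from the camera (about 28 mm) disagreed with the roughly 23 mm the rod actually travelled, so I relied on the felt stop and the last picture.

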